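Present the labelled glaze test tile

TASK

Of the three test tiles standing in the wooden rack, the one with a corner notched away (the cut is painted blue) is labelled: its frosted white label lies at the notched end, on the face that has the notch at its top left when you look squarely at it. Grip that tile by its unlabelled half, clear of the label, lift it out without disturbing the blank tiles or the crockery, and hold its label centred about 17 cm above the middle of the grey viewing card, the tile level from end to end and rolled so that the label face looks up at a slant of about 45 degrees or flatter (towards any side). Finish while still holding it there, steady in the gripper; do not put it down.

Things in the scene. Friction and masses are not known exactly. Their poses are not given: they have to be found in the camera images.
- tile_center (a point): Centre of the loose notched tile, 120 long (x) x 8 thick (y) x 60 high (z) mm, about 0.1 kg, grey-beige clay, standing on a long edge in a rack slot, 30 mm above that edge. +x: to the notched, labelled end (notch 16 x 16 mm in its top corner, blue in the cut); +y: out of the labelled face; +z: to the notched edge, up at start. White label at x +25 to +59, blue glaze at x -23 to +19; other face bare.
- tile_label (a point): Middle of the label, on the tile's labelled face: 42 mm along +x and 4 mm along +y from the tile's centre; same axes as the tile. Grip where x is at least 30 mm less than here (the grasp point at most 12 mm beyond the tile's centre towards the label).
- blank_a_center (a point): Centre of a blank tile without notch or label, same size, colour and axes as the notched one, loose in another slot.
- blank_b_center (a point): Centre of the other blank tile, likewise.
- rack_top (a point): Centre of the top of the fixed wooden rack, 28 mm above the table; 100 (x) x 150 (y) mm, turned to any yaw. Three slots run along its x at y = -50, 0, +50 mm, 9.6 wide, 18 deep (floor 10 mm above the table), open-ended. Tiles stand 42 mm out of it, tops 70 mm above the table.
- card_center (a point): Middle of the upper face of the flat grey viewing card, 150 x 150 x 3 mm, fixed on the table, with white corner marks.
- cup: Pink bowl, about 100 mm across and 82 mm high, loose on the table; origin at the centre of its underside. To be left alone.
- beaker: Grey-brown clay beaker, about 76 mm across and 84 mm high, loose on the table; origin at the centre of its underside. To be left alone.

How it is judged:
On the way:
1. the notched tile is gripped and lifted clear of the rack (height (world z) of tile_center above 0.09 m and contact force between the fingers and tile above 1 N), for 0.1 s.
At the end, for the whole second after the job is handed in: Tile held still, gripped 28 mm or more short of the label's middle; label within 35 mm of the card's middle in plan, 120 to 230 mm above the table, its face within 56 degrees of straight up, ends level within 13 degrees; blanks moved under 20 mm, bowl and beaker under 30 mm (contact force between the fingers and tile above 1 N and x of the grasp point in the frame of tile_label below -0.028 m and horizontal distance between tile_label and card_center below 0.035 m and height (world z) of tile_label between 0.12 and 0.23 m and angle between tile_label's own y axis and vertical below 0.99 rad and angle between tile_label's own x axis and vertical between 1.34 and 1.8 rad and linear speed of tile below 0.03 m/s and angular speed of tile below 0.2 rad/s and distance of each of blank_a_center, blank_b_center from where it was at the start of the episode below 0.02 m and distance of each of cup, beaker from where it was at the start of the episode below 0.03 m); the arm keeps its last pose, push and grip.
It fails at once if a blank tile was dragged or pulled out of its place (distance of any of blank_a_center, blank_b_center from where it was at the start of the episode above 0.02 m).
It fails at once if the bowl or the beaker was knocked (distance of any of cup, beaker from where it was at the start of the episode above 0.03 m).
It also fails if it takes over 32 s, if anything falls off the work surface, if the arm or the gripper's body presses on something with over 40 N, if the wrist force passes 120 N, or if a joint passes its speed limit or range.

ROBOT

A 7-joint arm with a two-finger parallel gripper is mounted at the origin on a cart in front of the work surface, level with it; the furniture and walls round the work are solid. World frame = base frame: x ahead of the robot, y to its left, z up, the work surface at z = 0. Lengths are in m, angles in rad, forces in N, time in s.
With the tool pointing down it reaches from about 0.375 to 0.925 m from the base axis. Payload 3.1 kg.
Tool frame: the origin (TCP) lies at the very end of the fingers, on their centre line; the grasp point (between the pads) lies 19 mm behind it; z points along the fingers, y is the direction in which the jaws open and shut (so a half turn about z gives the same grasp; the last joint's range is limited). The gripper opens to 85 mm and grips with 20 to 120 N. Pads are 22 mm wide; open, the fingers measure 114 mm over their backs; the gripper's body (76 mm by 85 mm) begins 54 mm behind the grasp point. The pads swing forward as they close: fully open they stand 13 mm farther back than shut.
Start: joints at [-1.261, 0.383, 0.044, 1.598, -0.018, 1.161, -0.05], TCP at [0.258, 0.597, 0.231] pointing down, gripper open.
Joint ranges: [-2.61, 2.61], [-0.41, 2.15], [-1.48, 1.57], [0, 2.5], [-1.57, 4.71], [0.05, 1.97], [-2.85, 2.85]. Speed limits (rad/s): [2.79, 2.79, 3.14, 3.14, 3.14, 3.14, 3.14].

INTERFACE

Orientations are given as a unit quaternion [x, y, z, w].
In Python, from plant import robot, snapshot, camera_params gives the robot as it stands.
- The arm moves only by the shell command python3 -m crank 'ROWS'. ROWS is JSON, a list of rows, each a list of 7 numbers: the opening, from -1 (shut) to 1 (fully open), then the shift along the tool's x, y, z in m, then the turn, a rotation vector about the tool's x, y, z in degrees. In form: [[hand, tx, ty, tz, rx, ry, rz], ...]. A call has 1 to 20 rows; each row shifts and turns the commanded pose from where the row before left it, along the tool's axes as they then stand; what a row does not reach is not made up. A row lasts 1/8 s, in which the tool goes at most 62.5 mm and 10.7 degrees, less where a joint would pass 70% of its speed; a pose out of reach is approached as far as the arm can. A call is refused whole if a number of a shift passes 0.0625 or a number of a turn 10.7, either way. A call with a gripper value outside its range is refused whole. The fingers move at their own pace and stop on an object; the grip force is fixed at half the most. Time passes only in rows, so rows that do not move let the fingers close. It gives the time, the measured TCP pose, the force and the opening at its end, in the units of the state.
- robot.get_state(): the state, without advancing time (a new reading comes with each control period).
- snapshot(name): name is "scene" or "top" or "wrist"; returns the picture (384x512x3 uint8, blue, green, red); there is no depth.
- camera_params(name): a dict with "fx", "fy", "cx", "cy" (pixels), "dist" ([k1, k2, p1, p2, k3] as OpenCV has them; the pictures are not rectified), "R" (3x3) and "t" (3): a world point X has camera coordinates R X + t. Camera axes: x right, y down, z forward; pixel columns grow to the right and rows downward; lengths in m; the calibration is good to about 2 mm. A picture is of the moment at which its call begins: read the wrist's pose just before it. camera_params takes no time and is no camera call; for the wrist camera it gives the pose at the moment of the call.
- robot.finish_job(): hands the job in, once; it reports no verdict.
The state is a dict: "time_s": time; "qpos": joint angles; "qd": joint speeds; "tau": joint torques, N m; "tool_pos": TCP position; "tool_rot": TCP orientation; "ft_force": force on the tool from outside, world axes, zero at the start; "moment": the same for the moment, N m; "opening": opening from 0.0 (shut) to 1.0 (fully open).
Only numpy, scipy, OpenCV 4.12 (cv2) and the standard library are available. Lean on these libraries where they do the work, as an engineer would, in place of code of your own. Each camera call takes 0.05 s, during which the arm holds its last target.

## Working session

There is one attempt and no reset: what is moved stays moved. The work goes in short steps, Python scripts to look and compute and a shell command to move; the robot and the scene stay as the last step left them, time stands still between calls to the robot, and variables do not carry over. Pictures are saved under pics/ and viewed, and the job is handed in when it is done.

```bash
ls; mkdir -p pics; python3 - <<'E'
from plant import robot, snapshot, camera_params
import cv2
s=robot.get_state();print(s['time_s'],s['tool_pos'],s['tool_rot'],s['opening'])
for n in("scene","top","wrist"):
    cv2.imwrite(f"pics/{n}0.png",snapshot(n));p=camera_params(n);print(n,{k:(v if k!='R' else [list(map(lambda a:round(a,4),r)) for r in v]) for k,v in p.items()})
E
```

```text
pics
0.0 [0.25740561 0.59585899 0.22988967] [ 2.02422061e-01  9.79297526e-01 -1.27492401e-03 -1.98819601e-04] 1.0006404410567016
scene {'fx': 452.280108575223, 'fy': 452.280108575223, 'cx': 251.06544187625695, 'cy': 193.47869504846233, 'dist': array([-0.01446419,  0.        ,  0.        ,  0.        ,  0.        ]), 'R': [[np.float64(0.6737), np.float64(-0.7389), np.float64(-0.0095)], [np.float64(-0.4211), np.float64(-0.3734), np.float64(-0.8266)], [np.float64(0.6073), np.float64(0.5609), np.float64(-0.5627)]], 't': array([-0.36148743,  0.29007671,  0.5710646 ])}
top {'fx': 420.3467282752506, 'fy': 420.3467282752506, 'cx': 253.43033133735756, 'cy': 182.2915056784713, 'dist': array([0.0041992, 0.       , 0.       , 0.       , 0.       ]), 'R': [[np.float64(0.0204), np.float64(-0.9997), np.float64(0.0112)], [np.float64(-0.9983), np.float64(-0.0209), np.float64(-0.0545)], [np.float64(0.0547), np.float64(-0.01), np.float64(-0.9985)]], 't': array([-0.01090911,  0.58338328,  0.86969003])}
wrist {'fx': 273.10707908707514, 'fy': 273.10707908707514, 'cx': 257.55431949341676, 'cy': 191.75692320672945, 'dist': array([-0.02945737,  0.        ,  0.        ,  0.        ,  0.        ]), 'R': [[np.float64(0.3953), np.float64(0.9185), np.float64(-0.0026)], [np.float64(0.8712), np.float64(-0.3741), np.float64(0.3178)], [np.float64(0.2909), np.float64(-0.1279), np.float64(-0.9481)]], 't': array([-0.64708878, -0.04223311,  0.37981412])}
```

View pics/scene0.png

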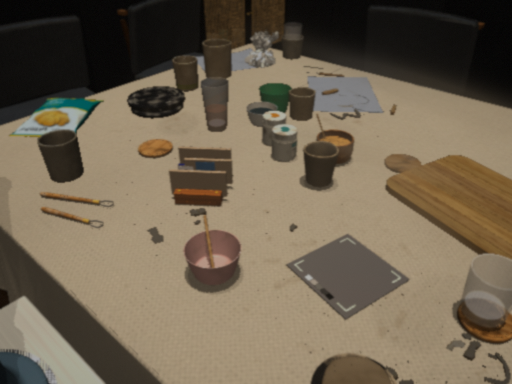

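View pics/top0.png

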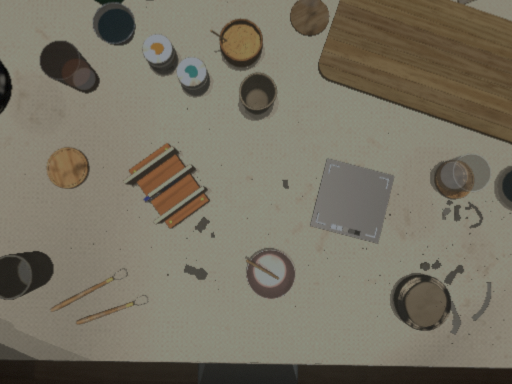

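View pics/wrist0.png

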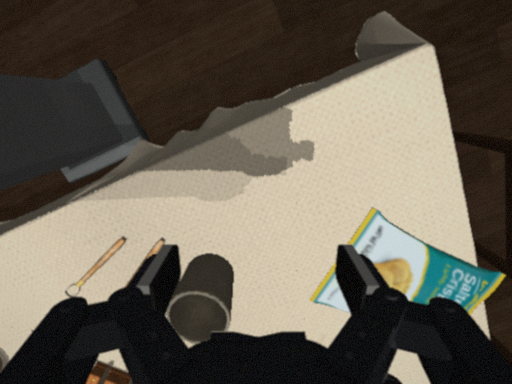

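The top view shows the rack around (168,186), the card at (352,200), the bowl at (270,272) and the beaker at about (257,95). There is a blue spot near (147,198). I'll enlarge the rack in both views.

```bash
python3 - <<'E'
import cv2,numpy as np
a=cv2.imread('pics/top0.png')[135:235,115:220];b=cv2.imread('pics/scene0.png')[140:212,160:245]
cv2.imwrite('pics/z_top0.png',cv2.resize(a,None,fx=6,fy=6,interpolation=cv2.INTER_CUBIC)[:600])
b=cv2.resize(b,None,fx=8,fy=8,interpolation=cv2.INTER_CUBIC);cv2.imwrite('pics/z_scene0.png',np.clip(b*1.6,0,255).astype('uint8'))
E
```

```text
(no output)
```

View pics/z_top0.png

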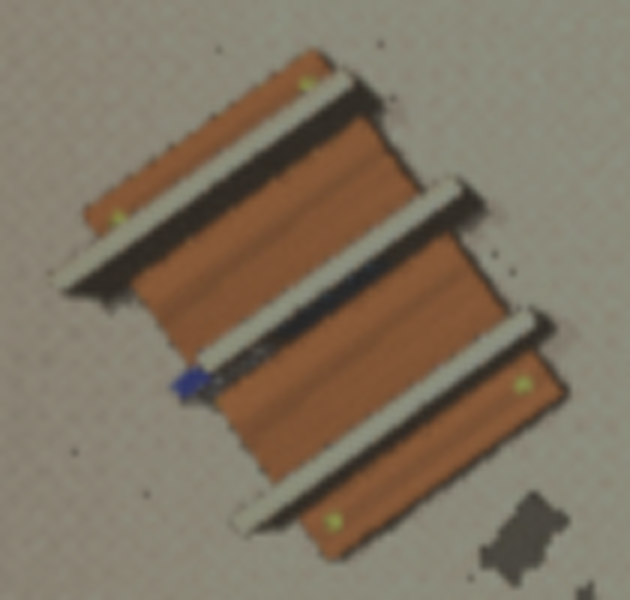

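View pics/z_scene0.png

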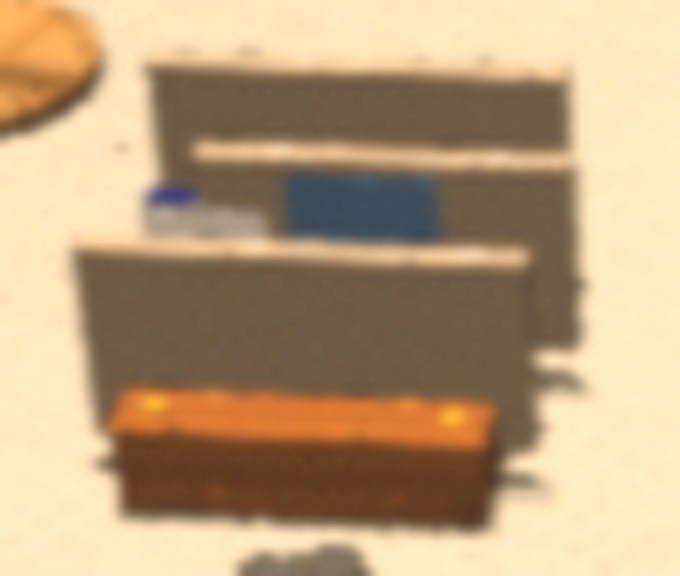

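The middle tile carries the notch. Its blue cut is at the left in the top view, at about px (146.5,198). The label and glaze face the lower right in the top view, towards the robot. Next I'll work out positions from the pixels.

```bash
cat > h.py <<'E'
import numpy as np, cv2
from plant import robot, snapshot, camera_params
def ray(n,px,z,P=None):
    P=P or camera_params(n);K=np.array([[P['fx'],0,P['cx']],[0,P['fy'],P['cy']],[0,0,1]])
    u=cv2.undistortPoints(np.array([[px]],float),K,np.array(P['dist']))[0,0]
    R=np.array(P['R']);t=np.array(P['t']);c=-R.T@t;d=R.T@np.array([u[0],u[1],1]);return c+d*(z-c[2])/d[2]
def proj(n,X,P=None):
    P=P or camera_params(n);K=np.array([[P['fx'],0,P['cx']],[0,P['fy'],P['cy']],[0,0,1]])
    return cv2.projectPoints(np.array(X,float).reshape(-1,3),cv2.Rodrigues(np.array(P['R']))[0],np.array(P['t']),K,np.array(P['dist']))[0][:,0]
E
python3 - <<'E'
from h import *
def z(x,y): return (115+(x+.5)/6-.5,135+(y+.5)/6-.5)
for n,l,r in(('A',(60,285),(345,80)),('M',(207,362),(455,187)),('C',(243,523),(533,317))):
    a=ray('top',z(*l),.07)[:2];b=ray('top',z(*r),.07)[:2];d=a-b
    print(n,a,b,(a+b)/2,np.linalg.norm(d),np.degrees(np.arctan2(d[1],d[0])))
print('notch',ray('top',z(190,382),.054))
b=cv2.imread('pics/z_scene0.png')
def s(x,y): return (160+(x+.5)/8-.5,140+(y+.5)/8-.5)
for q in((192,152),(575,163)): print('sceneM',ray('scene',s(*q),.07))
for q in((150,67),(568,75)): print('sceneA',ray('scene',s(*q),.07))
# card
g=cv2.imread('pics/top0.png')[150:250,300:405]
cv2.imwrite('pics/z_card0.png',cv2.resize(g,None,fx=6,fy=6,interpolation=cv2.INTER_CUBIC)[:600])
print('bowl',ray('top',(270,272),.08),'beaker',ray('top',(258,93),.084))
E
```

```text
A [0.57561108 0.25558104] [0.64537535 0.16431505] [0.61049321 0.20994804] 0.11487617030055078 127.39450907482116
M [0.5513253  0.20660965] [0.61068619 0.12703688] [0.58100574 0.16682327] 0.09927508299232439 126.72275618044759
C [0.49894031 0.19308636] [0.56832274 0.10020135] [0.53363153 0.14664385] 0.11593768598345784 126.75867500719188
notch [0.54484076 0.21583508 0.054     ]
sceneM [0.54753232 0.20723927 0.07      ]
sceneM [0.61200964 0.12509958 0.07      ]
sceneA [0.57126086 0.25304144 0.07      ]
sceneA [0.6459059  0.16105997 0.07      ]
bowl [ 0.40707525 -0.03375876  0.08      ] beaker [ 0.75585495 -0.0035801   0.084     ]
```

View pics/z_card0.png

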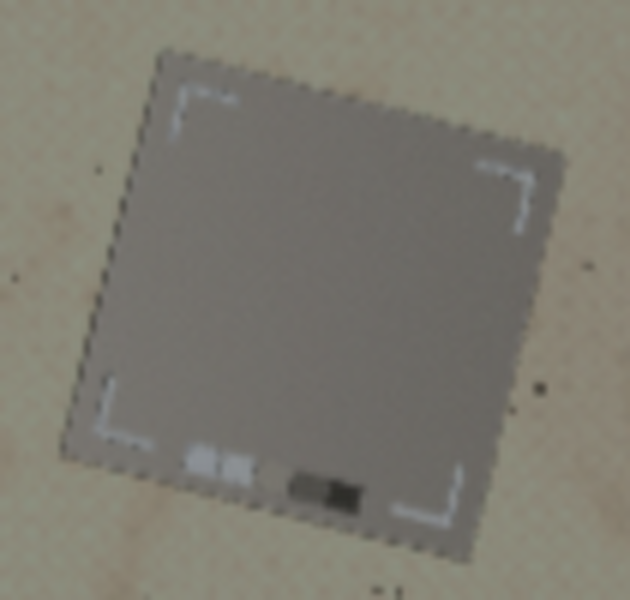

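```bash
cat >> h.py <<'E'
from scipy.spatial.transform import Rotation as Ro
def delta(target):
    s=robot.get_state();R=Ro.from_quat(s['tool_rot']).as_matrix();return R.T@(np.array(target)-s['tool_pos'])
def st():
    s=robot.get_state();R=Ro.from_quat(s['tool_rot']).as_matrix()
    print(round(s['time_s'],2),'pos',np.round(s['tool_pos'],4),'x',np.round(R[:,0],3),'y',np.round(R[:,1],3),'z',np.round(R[:,2],3),'q',np.round(s['qpos'],3),'F',np.round(s['ft_force'],1),'op',round(s['opening'],3))
E
python3 - <<'E'
from h import *
print('card',ray('top',(300+315/6-.4,150+306/6-.4),.003))
for q in((162,50),(567,155),(470,562),(62,458)): print(ray('top',(300+q[0]/6-.4,150+q[1]/6-.4),.003))
print(delta((.5846,.1611,.23)));st()
E
```

```text
card [ 0.54942524 -0.21069527  0.003     ]
[ 0.63989191 -0.15510261  0.003     ]
[ 0.6052675  -0.30062855  0.003     ]
[ 0.45987989 -0.26641892  0.003     ]
[ 0.49369478 -0.1211414   0.003     ]
[-0.47275887 -0.26952816  0.00075928]
0.15 pos [0.2575 0.596  0.2302] x [-0.918  0.397 -0.   ] y [ 0.397  0.918 -0.002] z [-0.001 -0.002 -1.   ] q [-1.261  0.384  0.044  1.599 -0.018  1.161 -0.05 ] F [ 0.5 -0.3 -0.4] op 1.001
```

```bash
python3 -m crank '[[0,-0.0525,-0.03,0,0,0,0],[0,-0.0525,-0.03,0,0,0,0],[0,-0.0525,-0.03,0,0,0,0],[-0.06,-0.0525,-0.03,0,0,0,0],[-0.06,-0.0525,-0.03,0,0,0,0],[-0.06,-0.0525,-0.03,0,0,0,0],[-0.06,-0.0525,-0.03,0,0,0,0],[-0.06,-0.0525,-0.03,0,0,0,0],[-0.06,-0.0525,-0.03,0,0,0,0],[-0.06,0,0,0,0,0,9.7],[-0.06,0,0,0,0,0,9.7],[-0.06,0,0,0,0,0,9.7],[-0.06,0,0,0,0,0,0]]'
python3 - <<'E'
from h import *
st()
P=camera_params('wrist');cv2.imwrite('pics/wrist1.png',snapshot('wrist'));cv2.imwrite('pics/top1.png',snapshot('top'))
np.save('P1.npy',P,allow_pickle=True)
print(delta((.5846,.1611,.23)))
E
```

```text
time_s: 1.78
tool_pos: [0.5841, 0.1614, 0.2308]
tool_rot: [0.441, 0.897, -0.0, -0.0]
ft_force: [-0.3, -0.2, 0.0]
opening: 0.465
1.77 pos [0.5841 0.1614 0.2308] x [-0.611  0.792  0.   ] y [ 0.792  0.611 -0.001] z [-0.001 -0.001 -1.   ] q [-0.671  0.314  0.404  1.724 -0.135  1.132  0.431] F [-0.3 -0.2  0. ] op 0.465
[-6.24640780e-04  1.89636102e-05  1.00773010e-03]
```

View pics/wrist1.png

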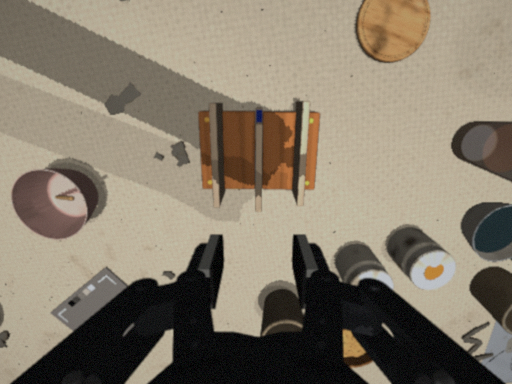

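The wrist view shows the tiles running vertically. The middle one spans (259.5,109) to (258.5,211), with the blue notch at (260,116). I'll measure from these pixels.

```bash
python3 - <<'E'
from h import *
P=np.load('P1.npy',allow_pickle=True).item()
im=cv2.imread('pics/wrist1.png')[90:225,190:330];im=cv2.resize(im,None,fx=4,fy=4,interpolation=cv2.INTER_CUBIC)
cv2.imwrite('pics/z_wrist1.png',im)
for q,z in(((258.5,211),.07),((260,123),.07),((260,109),.054),((299.5,205),.07),((217,206),.07)):print(q,ray('wrist',q,z,P))
a=ray('wrist',(258.5,211),.07,P)[:2];b=ray('wrist',(260,123),.07,P)[:2];d=b-a;L=np.linalg.norm(d);print(L,np.degrees(np.arctan2(d[1],d[0])),'centre',a+d/L*.06)
E
```

```text
(258.5, 211) [0.61130179 0.12569004 0.07      ]
(260, 123) [0.54974539 0.20771584 0.07      ]
(260, 109) [0.54118706 0.21889073 0.054     ]
(299.5, 205) [0.6450962  0.16159968 0.07      ]
(217, 206) [0.56832849 0.1005049  0.07      ]
0.10255447802638594 126.88645912157982 centre [0.57528792 0.17367964]
```

View pics/z_wrist1.png

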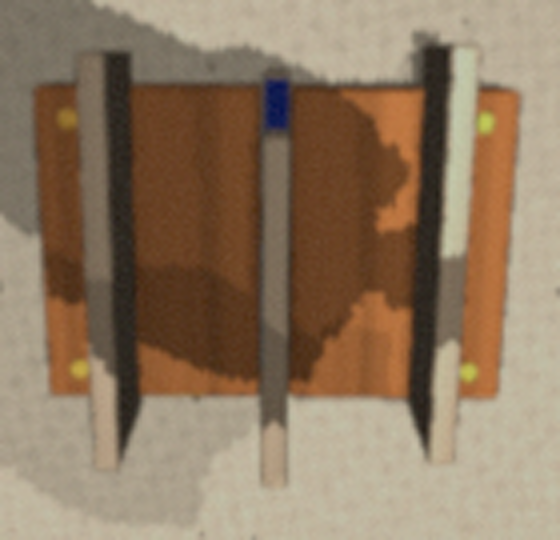

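All three views agree on centre (0.575,0.174) and yaw 127°, and the TCP is already aligned. I'll descend and close.

```bash
python3 -m crank '[[-0.06,0,0,0.04,0,0,0],[-0.06,0,0,0.04,0,0,0],[-0.06,0,0,0.04,0,0,0],[-0.06,0,0,0.03,0,0,0],[-0.06,0,0,0.025,0,0,0],[-0.06,0,0,0.02,0,0,0],[-0.06,0,0,0,0,0,0]]'
python3 - <<'E'
from h import *
st()
cv2.imwrite('pics/scene2.png',cv2.resize(snapshot('scene')[100:260,120:320],None,fx=4,fy=3.7))
E
```

```text
time_s: 2.75
tool_pos: [0.5829, 0.1611, 0.0345]
tool_rot: [0.442, 0.897, -0.001, -0.001]
ft_force: [0.8, 0.1, 1.2]
opening: 0.468
2.75 pos [0.5829 0.1611 0.0345] x [-0.61   0.792  0.001] y [ 0.792  0.61  -0.004] z [-0.004 -0.001 -1.   ] q [-0.607  0.561  0.335  1.847 -0.252  0.779  0.518] F [0.8 0.1 1.2] op 0.468
```

View pics/scene2.png

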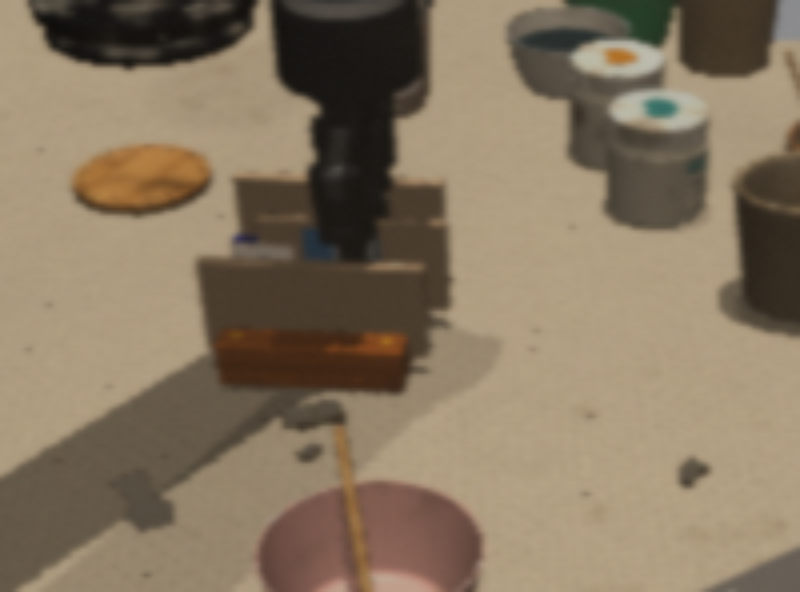

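The fingers straddle the middle tile right of the label, and nothing has been touched. Now I'll close.

```bash
python3 -m crank '[[-0.5,0,0,0,0,0,0],[-1,0,0,0,0,0,0],[-1,0,0,0,0,0,0],[-1,0,0,0,0,0,0],[-1,0,0,0,0,0,0],[-1,0,0,0,0,0,0]]'; python3 -m crank '[[-1,0,0,-0.01,0,0,0],[-1,0,0,-0.02,0,0,0],[-1,0,0,-0.03,0,0,0],[-1,0,0,-0.04,0,0,0],[-1,0,0,-0.04,0,0,0],[-1,0,0,-0.04,0,0,0],[-1,0,0,0,0,0,0]]'
python3 - <<'E'
from h import *
st()
cv2.imwrite('pics/scene3.png',cv2.resize(snapshot('scene')[60:220,120:320],None,fx=4,fy=3.7))
E
```

```text
time_s: 3.55
tool_pos: [0.5856, 0.1618, 0.0377]
tool_rot: [0.442, 0.897, 0.001, 0.001]
ft_force: [-0.6, -0.2, 6.0]
opening: 0.088
time_s: 4.42
tool_pos: [0.5871, 0.1615, 0.2218]
tool_rot: [0.442, 0.897, 0.003, 0.003]
ft_force: [0.6, 0.1, -1.2]
opening: 0.086
4.42 pos [0.5871 0.1615 0.2218] x [-0.609  0.793 -0.002] y [0.793 0.609 0.008] z [ 0.008  0.003 -1.   ] q [-0.672  0.323  0.409  1.734 -0.143  1.105  0.436] F [ 0.6  0.1 -1.2] op 0.086
```

View pics/scene3.png

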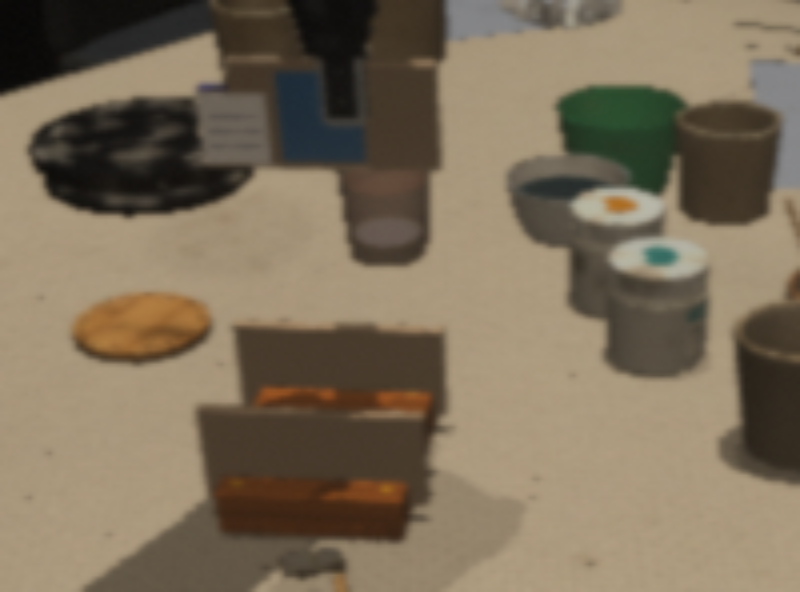

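The tile is lifted and level, with the label visible and clear of the pads, and both blanks are in place. Keeping the current yaw, I'll carry it to the card and then roll +rx.

```bash
python3 -m crank '[[-1,-0.02,-0.016,0,0,0,0],[-1,-0.041,-0.032,0,0,0,0],[-1,-0.041,-0.032,0,0,0,0],[-1,-0.041,-0.032,0,0,0,0],[-1,-0.041,-0.032,0,0,0,0],[-1,-0.041,-0.032,0,0,0,0],[-1,-0.041,-0.032,0,0,0,0],[-1,-0.041,-0.032,0,0,0,0],[-1,-0.021,-0.016,0,0,0,0],[-1,0,0,0,0,0,0]]'; python3 -c "
from h import *
st()"; python3 -m crank '[[-1,0,0,0,5,0,0],[-1,0,0,0,5,0,0],[-1,0,0,0,5,0,0],[-1,0,0,0,0,0,0]]';  python3 -c "
from h import *
st()"
```

```text
time_s: 5.72
tool_pos: [0.5784, -0.2581, 0.2148]
tool_rot: [0.445, 0.896, -0.001, -0.002]
ft_force: [1.2, -0.3, -0.5]
opening: 0.086
5.72 pos [ 0.5784 -0.2581  0.2148] x [-0.604  0.797  0.002] y [ 0.797  0.604 -0.004] z [-0.004 -0.001 -1.   ] q [-0.098  0.41   0.578  1.676 -0.24   1.131  1.195] F [ 1.2 -0.3 -0.5] op 0.086
time_s: 6.22
tool_pos: [0.5829, -0.249, 0.2139]
tool_rot: [0.435, 0.891, -0.116, -0.059]
ft_force: [0.6, 0.2, -0.6]
opening: 0.088
6.22 pos [ 0.5829 -0.249   0.2139] x [-0.615  0.788  0.004] y [ 0.761  0.595 -0.259] z [-0.207 -0.156 -0.966] q [-0.209  0.521  0.613  1.569 -0.074  1.278  1.049] F [ 0.6  0.2 -0.6] op 0.088
```

```bash
python3 -m crank '[[-1,0,0,0,5.5,0,0],[-1,0,0,0,5.5,0,0],[-1,0,0,0,5.5,0,0],[-1,0,0,0,5.5,0,0],[-1,0,0,0,5.5,0,0],[-1,0,0,0,5.5,0,0],[-1,0,0,0,0,0,0],[-1,0,0,0,0,0,0]]';  python3 - <<'E'
from h import *
st()
s=robot.get_state();R=Ro.from_quat(s['tool_rot']).as_matrix()
print('label',R@[.057,-.004,-.003]+s['tool_pos'],'shift needed',R.T@(np.array([.5494,-.2107,.173])-(R@[.057,-.004,-.003]+s['tool_pos'])))
cv2.imwrite('pics/scene4.png',snapshot('scene'));cv2.imwrite('pics/top4.png',snapshot('top'))
E
```

```text
time_s: 7.22
tool_pos: [0.5807, -0.2551, 0.2166]
tool_rot: [0.404, 0.82, -0.364, -0.18]
ft_force: [-0.4, 0.8, 0.3]
opening: 0.085
7.22 pos [ 0.5807 -0.2551  0.2166] x [-0.608  0.794  0.   ] y [ 0.532  0.408 -0.742] z [-0.589 -0.452 -0.67 ] q [-0.321  0.831  0.679  1.345  0.176  1.622  0.929] F [-0.4  0.8  0.3] op 0.085
label [ 0.54561617 -0.21016512  0.22161755] shift needed [-0.00272755  0.03787989  0.0305932 ]
```

View pics/scene4.png

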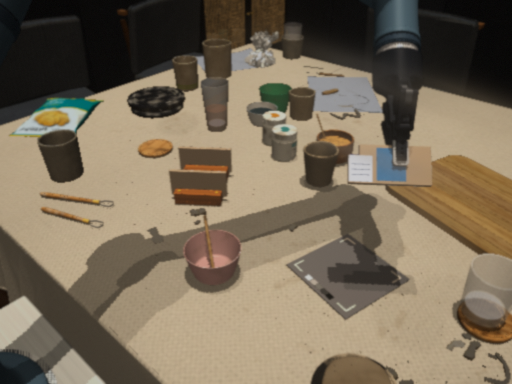

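View pics/top4.png

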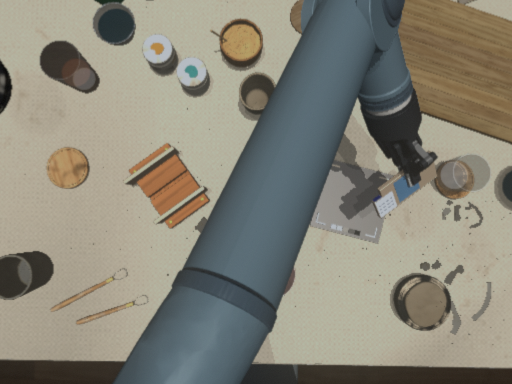

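The tile is held with its label up. The label sits at (386,204) in the top view and (359,168) in the scene view. I'll lower it to about 0.173.

```bash
python3 -m crank '[[-1,0,0.01,0.008,0,0,0],[-1,-0.002,0.018,0.014,0,0,0],[-1,0,0.01,0.008,0,0,0],[-1,0,0,0,0,0,0],[-1,0,0,0,0,0,0],[-1,0,0,0,0,0,0]]';  python3 - <<'E'
from h import *
st()
s=robot.get_state();R=Ro.from_quat(s['tool_rot']).as_matrix()
L=R@[.057,-.004,-.003]+s['tool_pos'];print('label',L,'face tilt',np.degrees(np.arccos(-R[2,1])),proj('top',L),proj('scene',L))
a=snapshot('scene')[110:310,260:440];b=snapshot('top')[130:280,300:460]
cv2.imwrite('pics/s5.png',np.hstack([cv2.resize(a,(400,444)),cv2.resize(b,(400,444))]))
st()
E
```

```text
time_s: 8.07
tool_pos: [0.5854, -0.2546, 0.1688]
tool_rot: [0.404, 0.819, -0.365, -0.179]
ft_force: [0.7, -0.7, -0.1]
opening: 0.085
8.07 pos [ 0.5854 -0.2546  0.1688] x [-0.609  0.793 -0.001] y [ 0.532  0.407 -0.743] z [-0.588 -0.453 -0.67 ] q [-0.31   0.889  0.659  1.352  0.151  1.568  0.9  ] F [ 0.7 -0.7 -0.1] op 0.085
label [ 0.55033111 -0.20967665  0.17367879] face tilt 42.03475461883751 [[375.71418877 198.98201598]] [[357.55973214 188.93196254]]
8.18 pos [ 0.5854 -0.2545  0.1687] x [-0.609  0.793 -0.001] y [ 0.532  0.407 -0.743] z [-0.588 -0.453 -0.67 ] q [-0.31   0.889  0.658  1.352  0.151  1.568  0.9  ] F [ 0.2 -0.4 -0.3] op 0.082
```

View pics/s5.png

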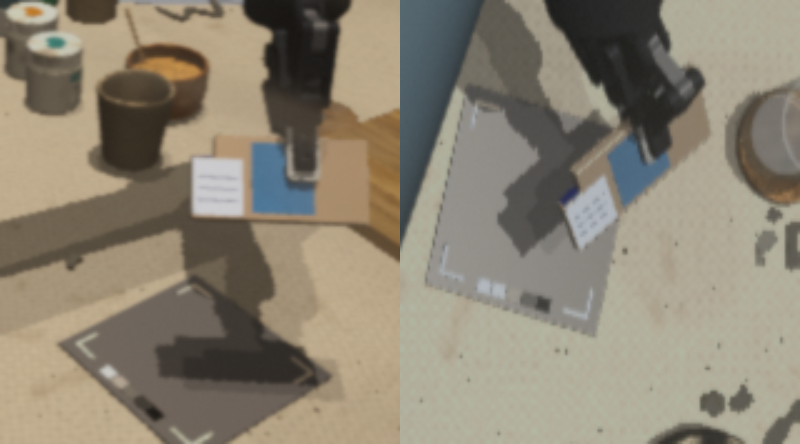

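The label's middle is at about (376.4,202) in the top view and (357.6,194) in the scene view, a few pixels from my prediction. I'll triangulate it.

```bash
python3 - <<'E'
from h import *
from scipy.optimize import least_squares
f=lambda X: np.r_[proj('top',X)[0]-[376.2,201.7],proj('scene',X)[0]-[357.5,193.9]]
r=least_squares(f,[.55,-.21,.17]);print(r.x,r.fun, r.x[:2]-[.5494,-.2107])
E
```

```text
[ 0.54599579 -0.2126319   0.16798282] [ 0.20765842 -0.14971404 -0.22016554  0.03530862] [-0.00340421 -0.0019319 ]
```

```bash
python3 - <<'E'
from h import *
a=cv2.imread('pics/scene0.png').astype(int);b=cv2.imread('pics/scene4.png').astype(int)
for n,(x0,x1,y0,y1) in dict(rackblanks=(165,240,142,210),bowl=(183,243,230,287),beaker=(303,340,140,190)).items():
    ga,gb=[cv2.Canny(i[y0:y1,x0:x1].astype('uint8'),60,150).astype(np.float32) for i in(a,b)];print(n,cv2.phaseCorrelate(ga,gb))
st();robot.finish_job()
E
```

```text
rackblanks ((0.5387873685220228, 0.018640173567412432), 0.7233098316192627)
bowl ((0.061182093967602214, -0.23120146438174416), 0.8362814092636108)
beaker ((0.2058288155793555, -0.003279980947432648), 0.8019940220117568)
8.18 pos [ 0.5854 -0.2545  0.1687] x [-0.609  0.793 -0.001] y [ 0.532  0.407 -0.743] z [-0.588 -0.453 -0.67 ] q [-0.31   0.889  0.658  1.352  0.151  1.568  0.9  ] F [ 0.2 -0.4 -0.3] op 0.082
the job is handed in; nothing more can be done
```

I gripped the notched tile (middle slot) at a planned 15 mm on the unlabelled side of its centre. I then lifted it straight out, carried it over the card and rolled it. I handed the job in at 8.2 s with the tile still held; no verdict was reported.

- **Label position:** triangulated from two cameras, the label is about 4 mm from the card's middle in plan and 168 mm above the table. The estimate from the gripper pose was 174 mm and differs by about 8 mm overall. Both are well inside the limits.
- **Tilt and level:** from the gripper pose, the label face is about 42° from straight up. The tile's ends are level to within about 0.1°.
- **Grip:** the opening stayed steady at about 0.085, and the pads were clear of the label in the last pictures. I could not read the finger contact force directly.
- **Blanks, bowl and beaker:** they shifted by about half a pixel or less in the scene camera between the start and the picture taken after the roll. I did not re-measure them after the final lowering. The arm hid the bowl in the top view, so I checked it from the scene camera only.

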